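# Make room in a row of dish lids and slide the new one in

## Task

First open a gap in the middle of the tight row on the ware board by nudging the terracotta lid and the blue lid apart, taking the lids beyond them along, until a fifth lid fits easily between them. Then lift the yellow lid out of the plaster mould, set it down upright on the bare front part of the board, ahead of the gap, let go of it, and push it along the board into the gap until it is against the back stop, flush with its neighbours. Do not lift or tip the four lids of the row or lower the yellow one into the row from above, and leave the other mould half, the vase and the bowl where they stand.

Things in the scene. Friction and masses are not known exactly. Their poses are not given: they have to be found in the camera images.
- board: Fixed wooden ware board flat on the table, 240 mm front to back (x), 390 mm wide (y), top 14 mm above the table, yawed up to 0.12 rad. Origin: at table level under the centre of the row's place; +x to the back, away from the robot, y along the row, z up. Top is bare in front of the row, from x = -175 to -50 mm. A lid fully home has its origin at board x = 0, z = 14 mm.
- back_stop (a point): Middle of the foot of the back stop's inner face, at board (51, 0, 14) mm: a strip along y, 24 mm above the board's top. Lids fully home stand 1 mm from it or touch it.
- end_stop_left (a point): Foot of the inner face of the left end stop, at board (0, 181, 14) mm: a strip 14 mm thick, from board x = -51 to 51 mm, 30 mm above the board's top. The two end stops are 362 mm apart: five 70 mm lids and 12 mm to spare.
- end_stop_right (a point): Foot of the inner face of the right end stop, at board (0, -181, 14) mm: the mirror image of the left one.
- board_front (a point): Middle of the board's front edge, on its top surface, at board (-175, 0, 14) mm.
- lid_yellow: Yellow cast dish lid, to be moved; loose, about 0.3 kg, one piece: body 100 mm long (its x), 70 wide (y), 26 high; centred on top an upright bar handle 60 mm long (x), 14 thick (y), rising 30 mm above the body (56 mm overall). Origin: centre of the underside; z up. Starts handle up in the mould's cavity, axes parallel to the mould's.
- lid_terracotta: Orange-brown lid, same shape, mass and origin as the yellow one. One of the two middle lids of the row, touching the blue one (which of the two is on the left varies). All four row lids start at board x = 0, axes parallel to the board's, handles running front to back, about 0.5 mm apart; 70 mm between handle centres, so 56 mm free between handles.
- lid_blue: Dark blue lid, same shape, mass and origin; the other middle lid. The 82 mm of free space lies beyond the row's ends, split at random, so usually both sides must be pushed outward, the outer lids nearly to the end stops. A lid slides without tipping if its handle is pushed low, just above the body's top (40 mm above the table); two lids take 2 to 6 N.
- lid_charcoal: Near-black lid, same shape, mass and origin, at one end of the row (left or right varies).
- lid_green: Grey-green lid, same shape, mass and origin, at the other end of the row.
- mould: Fixed lower mould half: off-white plaster block 150 (x) x 120 (y) x 46 mm high, left or right of the board. Origin: centre of its underside; z up. Open cavity in its top, 104 x 74 mm, 14 deep (floor 32 mm above the table), holds the yellow lid with 2 mm of play all round; the lid's body top is then 58 mm and its handle's top 88 mm above the table.
- mould_upper: Loose upper half of the mould, off-white plaster block 150 x 120 x 60 mm, 1.4 kg, lying hollow side up (empty, 12 mm deep) on the other side of the board. Origin: centre of its underside. Leave it alone.
- vase: Beige vase, 116 mm across, 118 mm high, left of the board. Origin: centre of its underside. Leave it alone.
- bowl: Terracotta bowl, 130 mm across, 60 mm high, right of the board. Origin: centre of its underside. Leave it alone.

How it is judged:
By the outcome, as a careful person would: the job done as asked, in the order asked, and still so for the second after the job is handed in, with the robot touching nothing.
It also fails if it takes over 72 s, if anything falls off the work surface, if the arm or the gripper's body presses on something with over 40 N, if the wrist force passes 120 N, or if a joint passes its speed limit or range.

## Robot

A 6-joint arm with a two-finger parallel gripper is mounted at the origin on the work surface. World frame = base frame: x ahead of the robot, y to its left, z up, the work surface at z = 0. Lengths are in m, angles in rad, forces in N, time in s.
With the tool pointing down it reaches from about 0.425 to 0.925 m from the base axis. Payload 12.5 kg.
Tool frame: the origin (TCP) lies between the finger pads; the fingertips stand r.tcp_to_tips ahead of it and the grasp point (between the pads) lies 3 mm ahead of it (r.tcp_to_tips is the distance from the TCP to the fingertips, in m); z points along the fingers, y is the line along which they close (so a half turn about z gives the same grasp; the last joint's range is limited). The gripper opens to 85 mm and grips with 20 to 120 N. Pads are 22 mm wide; open, the fingers measure 114 mm over their backs; the gripper's body (76 mm by 85 mm) begins 54 mm behind the grasp point. The pads swing forward as they close: fully open they stand 13 mm farther back than shut.
Start: joints at [1.191, 0.491, 1.559, -0, 1.092, -0.106], TCP at [0.169, 0.602, 0.253] pointing down, gripper open.
Joint ranges: [-3.1, 3.1], [-0.84, 2.19], [0.05, 2.79], [-1.13, 4.28], [0.06, 2.93], [-2.69, 2.69]. Speed limits (rad/s): [2.22, 2.22, 2.79, 3.14, 3.14, 3.14].

## Interface

Orientations are given as a unit quaternion [x, y, z, w].
In Python, from plant import r, optics, workorder gives the robot as it stands. The module is installed in compiled form; this text tells all that it offers.
- The arm moves only by the tool jog_arm, never from a script. Its argument "deltas" is a list of rows, each an object with "delta_rot": the turn, a rotation vector about the world's x, y, z in rad, a list of three; "offset": the shift along the world's x, y, z in cm, a list of three; "grip": the finger opening in cm, from 0 to 8.54. A call has 1 to 5 rows; each row shifts and turns the commanded pose from where the row before left it; what a row does not reach is not made up. A row lasts 1/12 s, in which the tool goes at most 41.7 mm and 7.16 degrees, less where a joint would pass 70% of its speed; a pose out of reach is approached as far as the arm can. A call with a gripper value outside its range is refused whole. The fingers move at their own pace and stop on an object; the grip force is fixed at half the most. Time passes only in rows, so rows that do not move let the fingers close. It gives the time, the measured TCP pose, the force, the opening and the grip force at its end, in the units of the state.
- r.observe(): the state, without advancing time (a new reading comes with each control period).
- optics.grab_frame(name): name is "side" or "top"; returns a dict with "pixels" (384x512x3 uint8, red, green, blue), "range_z" (384x512 float32, m along the optical axis (not along the pixel's ray), 0 where there is no reading), "fx", "fy", "cx", "cy" (pixels), "D" ([k1, k2, p1, p2, k3] as OpenCV has them; the pictures are not rectified), "world_from_camera" (4x4, takes a point from camera to world coordinates). Camera axes: x right, y down, z forward; pixel columns grow to the right and rows downward; lengths in m; the calibration is good to about 2 mm. A picture is of the moment at which its call begins.
- workorder.close_job(): hands the job in; it is judged then, once.
The state is a dict: "time_s": time; "qpos": joint angles; "joint_vel": joint speeds; "tau": joint torques, N m; "position": TCP position; "tcp_rot": TCP orientation; "wrist_force": force on the tool from outside, world axes, zero at the start; "wrist_torque": the same for the moment, N m; "opening": finger opening in m; "grip_force": force on a finger pad.
Only numpy, scipy, OpenCV 4.12 (cv2) and the standard library are available. Lean on these libraries where they do the work, as an engineer would, in place of code of your own. Each camera call takes 0.05 s, during which the arm holds its last target. There are 200 camera calls.

## Working session

There is one attempt and no reset: what is moved stays moved. The work goes in short steps, Python scripts to look and compute and a tool call to move; the robot and the scene stay as the last step left them, time stands still between calls to the robot, and variables do not carry over. Pictures are saved under pics/ and viewed, at most 10 in all, crops included, and the job is handed in when it is done.

Besides the shell and the picture viewer there is one more tool, called after ">>>" as name([rows], argument=value, ...), one row to a line, values as JSON. jog_arm: Moves the arm, as the interface text tells. Its arguments: {"type":"object","properties":{"deltas":{"type":"array","items":{"type":"object","properties":{"delta_rot":{"type":"array","items":{"type":"number"}},"offset":{"type":"array","items":{"type":"number"}},"grip":{"type":"number"}}}}},"required":["deltas"]}

```bash
mkdir -p pics; cat > h.py <<'E'
import numpy as np, cv2
from plant import r, optics, workorder
def grab(n): 
    return optics.grab_frame(n)
def cloud(f):
    z=f["range_z"]; h,w=z.shape
    K=np.array([[f["fx"],0,f["cx"]],[0,f["fy"],f["cy"]],[0,0,1]])
    uv=np.stack(np.meshgrid(np.arange(w),np.arange(h)),-1).reshape(-1,1,2).astype(np.float64)
    n=cv2.undistortPoints(uv,K,np.array(f["D"])).reshape(h,w,2)
    p=np.dstack([n*z[...,None],z]); T=np.array(f["world_from_camera"])
    P=p@T[:3,:3].T+T[:3,3]; P[z==0]=np.nan
    return P
E
python3 - <<'E'
from h import *
for n in("top","side"):
    f=grab(n); cv2.imwrite(f"pics/{n}0.png",f["pixels"][...,::-1]); P=cloud(f); np.savez(f"{n}0.npz",P=P,px=f["pixels"])
    print(n,np.round(f["world_from_camera"],3).tolist(),f["fx"])
print(r.observe(),r.tcp_to_tips)
E
```

```text
top [[0.032, -0.976, 0.218, 0.349], [-0.999, -0.032, 0.004, -0.009], [0.003, -0.218, -0.976, 1.199], [0.0, 0.0, 0.0, 1.0]] 429.36304297253446
side [[0.7, -0.326, 0.635, 0.027], [-0.714, -0.335, 0.615, -0.542], [0.012, -0.884, -0.468, 0.483], [0.0, 0.0, 0.0, 1.0]] 372.4817097796582
{'time_s': 0.1, 'qpos': array([ 1.19137690e+00,  4.91473252e-01,  1.55941470e+00,  5.38466797e-06,
        1.09174142e+00, -1.05595067e-01]), 'joint_vel': array([-0.00107464, -0.00068934, -0.00325262,  0.00124185,  0.00113492,
       -0.0005694 ]), 'tau': array([ 2.96263934e-03, -6.19452953e+01, -2.62027913e+01, -1.04821463e-04,
        2.99466978e-03, -1.07533387e-05]), 'position': array([0.16890933, 0.60153581, 0.25279332]), 'tcp_rot': array([ 1.36486056e-01,  9.90641856e-01, -5.02622348e-04, -1.26797190e-04]), 'wrist_force': array([-0.41361524,  0.04485469, -0.54560646]), 'wrist_torque': array([-0.00359119, -0.00592526, -0.02391294]), 'grip_force': 0.0, 'opening': 0.08508004071756235} 0.022
```

View pics/top0.png

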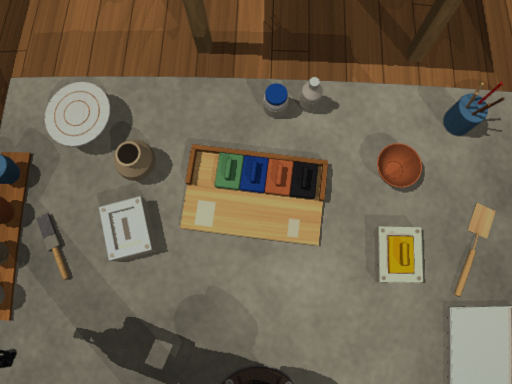

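View pics/side0.png

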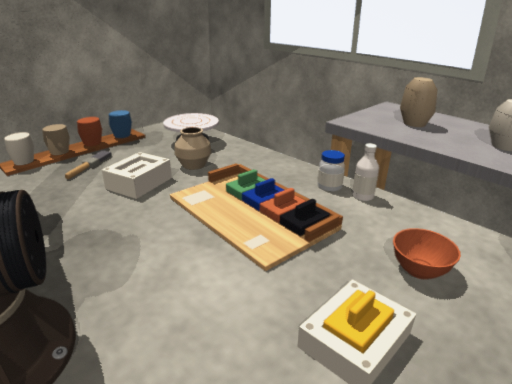

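The top view shows the row as green (230,170), blue (254,174), terracotta (279,178) and charcoal (304,180), left to right. Charcoal is close to the right stop, so most of the free space is on the left. The yellow lid is in the mould at (403,255) on the right. Next I'll measure.

```bash
cat >> h.py <<'E'
HUE=dict(green=((50,60,40),(85,255,255)),blue=((108,120,40),(130,255,255)),terra=((3,130,120),(12,255,255)),yellow=((21,160,100),(32,255,255)),charcoal=((0,0,0),(179,255,50)))
def rect(xy):
    (c,s,a)=cv2.minAreaRect((xy*1000).astype(np.float32)); return np.round(c,1),np.round(s,1),round(a,2)
def lids(P,px,roi=(120,350,150,460)):
    hsv=cv2.cvtColor(px,cv2.COLOR_RGB2HSV); out={}
    for k,(lo,hi) in HUE.items():
        m=cv2.inRange(hsv,lo,hi)>0
        q=np.zeros_like(m); q[roi[0]:roi[1],roi[2]:roi[3]]=1; m&=q&np.isfinite(P[...,2])
        if k!="yellow": m&=(P[...,2]>.02)&(P[...,0]>.5)&(np.abs(P[...,1])<.25)
        n,l,st,_=cv2.connectedComponentsWithStats(m.astype(np.uint8))
        if n<2: continue
        m=l==1+np.argmax(st[1:,4]); out[k]=P[m]
    return out
E
cat > m.py <<'E'
from h import *
import sys
d=np.load("top0.npz");P,px=d["P"],d["px"]
for k,q in lids(P,px).items():
    z=q[:,2]; zt=np.percentile(z,98); h=q[z>zt-.012]; b=q[z<zt-.02]
    print(k,len(q),"zt",zt.round(4),"zb",np.median(b[:,2]).round(4),"handle",h.mean(0).round(4),rect(h[:,:2]),"all",rect(q[:,:2]))
hsv=cv2.cvtColor(px,cv2.COLOR_RGB2HSV)
w=np.zeros(px.shape[:2],bool); w[135:255,170:340]=1
b=w&(np.abs(P[...,2]-.014)<.005)&(hsv[...,1]>60)
b=cv2.morphologyEx(b.astype(np.uint8),cv2.MORPH_OPEN,np.ones((3,3)))>0
print("boardtop",P[b][:,2].mean(),rect(P[b][:,:2]))
a=w&(P[...,2]>.007)
a=cv2.morphologyEx(a.astype(np.uint8),cv2.MORPH_OPEN,np.ones((3,3)))>0
print("board all",rect(P[a][:,:2]), cv2.boxPoints(cv2.minAreaRect((P[a][:,:2]*1000).astype(np.float32))).round(1).tolist())
for n,(r0,r1,c0,c1) in dict(mould=(215,295,365,435),upper=(185,270,90,160)).items():
    w=np.zeros(px.shape[:2],bool); w[r0:r1,c0:c1]=1; m=w&(P[...,2]>.035)&(hsv[...,1]<60)
    m=cv2.morphologyEx(m.astype(np.uint8),cv2.MORPH_OPEN,np.ones((3,3)))>0
    print(n,np.median(P[m][:,2]),rect(P[m][:,:2]))
g=w*0;
print("table z",np.nanmedian(P[260:290,250:340,2]))
E
python3 m.py
```

```text
green 831 zt 0.0706 zb 0.039 handle [0.6511 0.1037 0.0682] (array([651.3, 104.4]), array([14.2, 57.3]), 85.23) all (array([652.8, 102.8]), array([67.9, 99.5]), 84.74)
blue 839 zt 0.0705 zb 0.0392 handle [0.645  0.0336 0.0684] (array([645.4,  33.8]), array([14. , 57.8]), 84.68) all (array([646. ,  33.6]), array([68.1, 99.6]), 84.53)
terra 683 zt 0.0712 zb 0.0391 handle [ 0.6404 -0.0358  0.0687] (array([640.6, -35.9]), array([12.5, 55.7]), 84.52) all (array([640.4, -36.3]), array([67.3, 96.9]), 84.77)
yellow 892 zt 0.0891 zb 0.057 handle [ 0.4306 -0.3698  0.0863] (array([ 431.1, -371.3]), array([14. , 55.3]), 88.26) all (array([ 432.3, -370.3]), array([97.2, 71. ]), 0.76)
charcoal 877 zt 0.0711 zb 0.0389 handle [ 0.6318 -0.1061  0.0682] (array([ 632.5, -106.5]), array([14.1, 57.8]), 84.88) all (array([ 634.6, -107.3]), array([ 69.1, 102.9]), 84.59)
boardtop 0.013329638457098012 (array([584.1,  31.3]), array([388.8, 228.4]), 84.52)
board all (array([590.9,  30.8]), array([389.9, 241.6]), 84.67) [[452.6000061035156, -152.10000610351562], [693.0999755859375, -174.5], [729.2999877929688, 213.6999969482422], [488.79998779296875, 236.10000610351562]]
mould 0.045254654943868045 (array([ 432.6, -372.6]), array([123.4, 151.1]), 89.6)
upper 0.05691749757813902 (array([478.3, 377.6]), array([152.6, 123.7]), 16.16)
table z -0.0006542040925736625
```

>>> jog_arm([
  {"offset": [2.37,-3.0,0],"delta_rot": [0,0,0.009],"grip": 0},
  {"offset": [2.37,-3.0,0],"delta_rot": [0,0,0.009],"grip": 0},
  {"offset": [2.37,-3.0,0],"delta_rot": [0,0,0.009],"grip": 0},
  {"offset": [2.37,-3.0,0],"delta_rot": [0,0,0.009],"grip": 0},
  {"offset": [2.37,-3.0,0],"delta_rot": [0,0,0.009],"grip": 0},
])

```text
time_s: 0.52
position: [0.2881, 0.4502, 0.2531]
tcp_rot: [0.114, 0.994, -0.0, -0.0]
wrist_force: [0.7, -0.5, 1.3]
opening: 0.0257
grip_force: 0.0
```

>>> jog_arm([
  {"offset": [2.37,-3.0,0],"delta_rot": [0,0,0.009],"grip": 0},
  {"offset": [2.37,-3.0,0],"delta_rot": [0,0,0.009],"grip": 0},
  {"offset": [2.37,-3.0,0],"delta_rot": [0,0,0.009],"grip": 0},
  {"offset": [2.37,-3.0,0],"delta_rot": [0,0,0.009],"grip": 0},
  {"offset": [2.37,-3.0,0],"delta_rot": [0,0,0.009],"grip": 0},
])

```text
time_s: 0.93
position: [0.4067, 0.3001, 0.2533]
tcp_rot: [0.091, 0.996, -0.0, -0.0]
wrist_force: [1.0, 1.2, -0.3]
opening: -0.0
grip_force: 0.0
```

>>> jog_arm([
  {"offset": [2.37,-3.0,0],"delta_rot": [0,0,0.009],"grip": 0},
  {"offset": [2.37,-3.0,0],"delta_rot": [0,0,0.009],"grip": 0},
  {"offset": [2.37,-3.0,0],"delta_rot": [0,0,0.009],"grip": 0},
  {"offset": [2.37,-3.0,0],"delta_rot": [0,0,0.009],"grip": 0},
  {"offset": [2.37,-3.0,0],"delta_rot": [0,0,0.009],"grip": 0},
])

```text
time_s: 1.35
position: [0.5253, 0.1499, 0.2532]
tcp_rot: [0.069, 0.998, 0.0, -0.0]
wrist_force: [0.3, 1.7, 0.2]
opening: -0.0
grip_force: 0.0
```

>>> jog_arm([
  {"offset": [2.37,-3.0,0],"delta_rot": [0,0,0.009],"grip": 0},
  {"offset": [2.37,-3.0,0],"delta_rot": [0,0,0.009],"grip": 0},
  {"offset": [2.37,-3.0,0],"delta_rot": [0,0,0.009],"grip": 0},
  {"offset": [2.37,-3.0,0],"delta_rot": [0,0,0.009],"grip": 0},
  {"offset": [0,0,0],"grip": 0},
])

```text
invalid input at $.deltas[4]: expected keys delta_rot, offset, grip
```

>>> jog_arm([
  {"offset": [2.36,-3.02,0],"delta_rot": [0,0,0.009],"grip": 0},
  {"offset": [2.36,-3.02,0],"delta_rot": [0,0,0.009],"grip": 0},
  {"offset": [2.36,-3.02,0],"delta_rot": [0,0,0.009],"grip": 0},
  {"offset": [2.36,-3.02,0],"delta_rot": [0,0,0.009],"grip": 0},
  {"offset": [2.36,-3.02,0],"delta_rot": [0,0,0.009],"grip": 0},
])

```text
time_s: 1.77
position: [0.6433, -0.001, 0.253]
tcp_rot: [0.047, 0.999, 0.0, -0.0]
wrist_force: [-0.2, 0.4, -0.0]
opening: 0.0001
grip_force: 0.0
```

>>> jog_arm([
  {"offset": [0,0,-4],"delta_rot": [0,0,0],"grip": 0},
  {"offset": [0,0,-4],"delta_rot": [0,0,0],"grip": 0},
  {"offset": [0,0,-4],"delta_rot": [0,0,0],"grip": 0},
  {"offset": [0,0,-3],"delta_rot": [0,0,0],"grip": 0},
  {"offset": [0,0,0],"delta_rot": [0,0,0],"grip": 0},
])

```text
time_s: 2.18
position: [0.6397, 0.0008, 0.0971]
tcp_rot: [0.047, 0.999, 0.0, -0.005]
wrist_force: [-0.5, 0.6, -1.2]
opening: 0.0
grip_force: 0.0
```

```bash
python3 - <<'E'
from h import *
print(r.observe()["position"],r.observe()["wrist_force"])
f=grab("side"); cv2.imwrite("pics/s1.png",cv2.resize(f["pixels"][140:280,150:370,::-1],None,fx=3,fy=3))
E
```

```text
[0.6396781  0.00080305 0.09713807] [-0.48859134  0.61855964 -1.21343649]
```

View pics/s1.png

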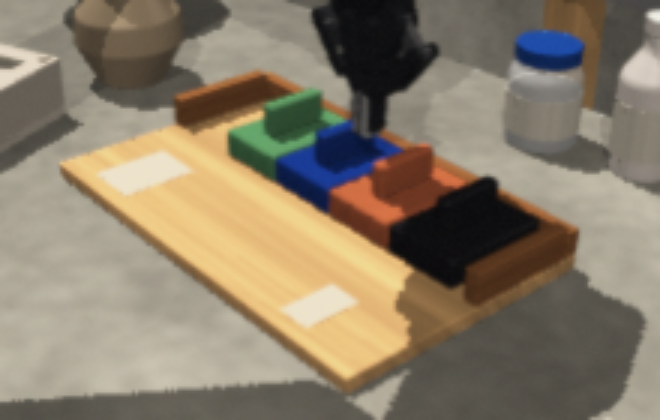

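The closed fingertips are at crop (365,130), above the space between the blue and terracotta handles. I'll settle and then descend.

>>> jog_arm([
  {"offset": [0,0,-1],"delta_rot": [0,0,0],"grip": 0},
  {"offset": [0,0,-1],"delta_rot": [0,0,0],"grip": 0},
  {"offset": [0,0,0],"delta_rot": [0,0,0],"grip": 0},
  {"offset": [0,0,0],"delta_rot": [0,0,0],"grip": 0},
])

```text
time_s: 2.57
position: [0.6427, 0.0008, 0.084]
tcp_rot: [0.047, 0.999, 0.0, 0.0]
wrist_force: [-0.0, -0.6, 0.5]
opening: -0.0001
grip_force: 0.0
```

>>> jog_arm([
  {"offset": [0,0,-0.9],"delta_rot": [0,0,0],"grip": 0},
  {"offset": [0,0,-0.8],"delta_rot": [0,0,0],"grip": 0},
  {"offset": [-0.04,-0.4,0],"delta_rot": [0,0,0],"grip": 0},
  {"offset": [-0.04,-0.4,0],"delta_rot": [0,0,0],"grip": 0},
  {"offset": [-0.03,-0.3,0],"delta_rot": [0,0,0],"grip": 0},
])

```text
time_s: 2.98
position: [0.6414, -0.0108, 0.0663]
tcp_rot: [0.047, 0.999, 0.0, -0.0]
wrist_force: [0.6, 0.2, 0.7]
opening: -0.0
grip_force: 0.0
```

>>> jog_arm([
  {"offset": [-0.03,-0.3,0],"delta_rot": [0,0,0],"grip": 0},
  {"offset": [-0.02,-0.2,0],"delta_rot": [0,0,0],"grip": 0},
  {"offset": [-0.02,-0.2,0],"delta_rot": [0,0,0],"grip": 0},
  {"offset": [-0.02,-0.2,0],"delta_rot": [0,0,0],"grip": 0},
  {"offset": [-0.02,-0.2,0],"delta_rot": [0,0,0],"grip": 0},
])

```text
time_s: 3.4
position: [0.6406, -0.0208, 0.0669]
tcp_rot: [0.047, 0.999, 0.0, 0.001]
wrist_force: [0.6, 7.1, 4.0]
opening: -0.0003
grip_force: 3.1
```

>>> jog_arm([
  {"offset": [-0.02,-0.2,0],"delta_rot": [0,0,0],"grip": 0},
  {"offset": [-0.02,-0.2,0],"delta_rot": [0,0,0],"grip": 0},
  {"offset": [0,0,0],"delta_rot": [0,0,0],"grip": 0},
])

```text
time_s: 3.65
position: [0.6402, -0.025, 0.0668]
tcp_rot: [0.047, 0.999, 0.0, 0.001]
wrist_force: [0.0, 4.2, 2.9]
opening: 0.0
grip_force: 2.1
```

```bash
cat > look.py <<'E'
from h import *
import sys
O=np.array([.6457,.0257]); X=np.array([.9957,-.0928]); Y=np.array([.0928,.9957])
f=grab("top"); P=cloud(f); 
if len(sys.argv)>1: cv2.imwrite(sys.argv[1],cv2.resize(f["pixels"][130:300,170:450,::-1],None,fx=2.5,fy=2.5))
for k,q in lids(P,f["pixels"]).items():
    c,s,a=rect(q[:,:2]); d=c/1000-O; z=q[:,2]; h=q[z>np.percentile(z,98)-.012]; hc=h[:,:2].mean(0)-O
    print(k,len(q),"world",c,"board",(d@X*1000).round(1),(d@Y*1000).round(1),s,a,"handle board",(hc@X*1000).round(1),(hc@Y*1000).round(1),"zt",np.percentile(z,98).round(4))
E
python3 look.py
```

```text
green 568 world [602.4  95.1] board -49.6 65.1 [210.2  83.8] 11.11 handle board -130.4 18.2 zt 0.5051
yellow 864 world [ 432.4 -370.9] board -175.6 -414.7 [97.5 70.5] 0.76 handle board -176.2 -414.1 zt 0.0889
charcoal 697 world [601.2 -91.4] board -33.4 -120.7 [ 99.3 195.9] 47.11 handle board -127.5 -99.5 zt 0.5134
```

>>> jog_arm([
  {"offset": [0.08,0.9,0],"delta_rot": [0,0,0],"grip": 0},
  {"offset": [0.1,1.1,0],"delta_rot": [0,0,0],"grip": 0},
  {"offset": [0.07,0.7,0],"delta_rot": [0,0,0],"grip": 0},
  {"offset": [0.05,0.5,0],"delta_rot": [0,0,0],"grip": 0},
  {"offset": [0.03,0.3,0],"delta_rot": [0,0,0],"grip": 0},
])

```text
time_s: 4.12
position: [0.6432, 0.0109, 0.0662]
tcp_rot: [0.046, 0.999, 0.0, -0.0]
wrist_force: [0.1, 0.2, -0.4]
opening: 0.0
grip_force: 0.0
```

>>> jog_arm([
  {"offset": [0.03,0.3,0],"delta_rot": [0,0,0],"grip": 0},
  {"offset": [0.03,0.3,0],"delta_rot": [0,0,0],"grip": 0},
  {"offset": [0.03,0.3,0],"delta_rot": [0,0,0],"grip": 0},
  {"offset": [0.03,0.3,0],"delta_rot": [0,0,0],"grip": 0},
  {"offset": [0.03,0.3,0],"delta_rot": [0,0,0],"grip": 0},
])

```text
time_s: 4.53
position: [0.6449, 0.0241, 0.0666]
tcp_rot: [0.047, 0.999, -0.0, 0.0]
wrist_force: [-0.3, -5.5, 2.3]
opening: -0.0003
grip_force: 2.8
```

>>> jog_arm([
  {"offset": [0.04,0.4,0],"delta_rot": [0,0,0],"grip": 0},
  {"offset": [0.04,0.4,0],"delta_rot": [0,0,0],"grip": 0},
  {"offset": [0.04,0.4,0],"delta_rot": [0,0,0],"grip": 0},
  {"offset": [0.03,0.4,0],"delta_rot": [0,0,0],"grip": 0},
  {"offset": [0.03,0.4,0],"delta_rot": [0,0,0],"grip": 0},
])

```text
time_s: 4.95
position: [0.6467, 0.0441, 0.0666]
tcp_rot: [0.047, 0.999, -0.0, 0.0]
wrist_force: [-1.0, -6.3, 2.5]
opening: -0.0
grip_force: 2.8
```

>>> jog_arm([
  {"offset": [0.04,0.4,0],"delta_rot": [0,0,0],"grip": 0},
  {"offset": [0.04,0.4,0],"delta_rot": [0,0,0],"grip": 0},
  {"offset": [0.04,0.4,0],"delta_rot": [0,0,0],"grip": 0},
  {"offset": [0.04,0.4,0],"delta_rot": [0,0,0],"grip": 0},
  {"offset": [0.04,0.4,0],"delta_rot": [0,0,0],"grip": 0},
])

```text
time_s: 5.37
position: [0.6487, 0.0641, 0.0666]
tcp_rot: [0.047, 0.999, -0.0, 0.0]
wrist_force: [-1.0, -5.3, 2.8]
opening: 0.0001
grip_force: 2.9
```

>>> jog_arm([
  {"offset": [0.03,0.3,0],"delta_rot": [0,0,0],"grip": 0},
  {"offset": [0.03,0.3,0],"delta_rot": [0,0,0],"grip": 0},
  {"offset": [0.03,0.3,0],"delta_rot": [0,0,0],"grip": 0},
  {"offset": [0,0,0],"delta_rot": [0,0,0],"grip": 0},
])

```text
time_s: 5.7
position: [0.6496, 0.0735, 0.0665]
tcp_rot: [0.047, 0.999, -0.0, 0.0]
wrist_force: [0.6, -2.2, 1.0]
opening: -0.0002
grip_force: 1.3
```

```bash
sed -i 's/m&=(P\[...,2\]>.02)&/m\&=(P[...,2]>.025)\&(P[...,2]<.08)\&/' h.py; python3 look.py
```

```text
terra 389 world [639.  -50.5] board 0.4 -76.5 [53.7 93.2] 84.06 handle board -0.4 -71.5 zt 0.0721
yellow 911 world [ 432.1 -370.5] board -175.9 -414.3 [69.6 97.9] 89.68 handle board -178.4 -413.6 zt 0.0889
charcoal 852 world [ 632.9 -114.2] board 0.2 -140.5 [ 68.1 102.2] 84.84 handle board -1.5 -140.0 zt 0.0707
```

>>> jog_arm([
  {"offset": [0.02,0.2,0],"delta_rot": [0,0,0],"grip": 0},
  {"offset": [0.02,0.2,0],"delta_rot": [0,0,0],"grip": 0},
  {"offset": [0,0.05,0],"delta_rot": [0,0,0],"grip": 0},
  {"offset": [0,0,0],"delta_rot": [0,0,0],"grip": 0},
])

```text
time_s: 6.08
position: [0.6499, 0.0779, 0.0664]
tcp_rot: [0.047, 0.999, -0.0, 0.0]
wrist_force: [1.1, -5.2, 1.6]
opening: 0.0003
grip_force: 2.2
```

>>> jog_arm([
  {"offset": [-0.14,-1.5,0],"delta_rot": [0,0,0],"grip": 0},
  {"offset": [-0.23,-2.5,0],"delta_rot": [0,0,0],"grip": 0},
  {"offset": [-0.23,-2.5,0],"delta_rot": [0,0,0],"grip": 0},
  {"offset": [-0.19,-2,0],"delta_rot": [0,0,0],"grip": 0},
  {"offset": [-0.09,-1,0],"delta_rot": [0,0,0],"grip": 0},
])

```text
time_s: 6.5
position: [0.6404, -0.0195, 0.0661]
tcp_rot: [0.048, 0.999, 0.0, -0.0]
wrist_force: [0.8, 0.2, -0.2]
opening: 0.0001
grip_force: 0.0
```

>>> jog_arm([
  {"offset": [-0.03,-0.3,0],"delta_rot": [0,0,0],"grip": 0},
  {"offset": [-0.03,-0.3,0],"delta_rot": [0,0,0],"grip": 0},
  {"offset": [-0.02,-0.25,0],"delta_rot": [0,0,0],"grip": 0},
  {"offset": [-0.02,-0.2,0],"delta_rot": [0,0,0],"grip": 0},
  {"offset": [0,0,0],"delta_rot": [0,0,0],"grip": 0},
])

```text
time_s: 6.92
position: [0.6402, -0.0263, 0.0665]
tcp_rot: [0.046, 0.999, 0.0, 0.0]
wrist_force: [0.3, 3.3, 1.5]
opening: -0.0001
grip_force: 1.4
```

>>> jog_arm([
  {"offset": [0.05,0.6,0],"delta_rot": [0,0,0],"grip": 0},
  {"offset": [0,0,2],"delta_rot": [0,0,0],"grip": 0},
  {"offset": [0,0,4],"delta_rot": [0,0,0],"grip": 0},
  {"offset": [0,0,4],"delta_rot": [0,0,0],"grip": 0},
  {"offset": [0,0,2],"delta_rot": [0,0,0],"grip": 0},
])

```text
time_s: 7.33
position: [0.6414, -0.0204, 0.1906]
tcp_rot: [0.046, 0.999, -0.0, 0.002]
wrist_force: [0.2, -0.1, 0.7]
opening: -0.0005
grip_force: 0.0
```

>>> jog_arm([
  {"offset": [-1.9,-3.2,0],"delta_rot": [0,0,0.008],"grip": 4.5},
  {"offset": [-1.9,-3.2,0],"delta_rot": [0,0,0.008],"grip": 4.5},
  {"offset": [-1.9,-3.2,0],"delta_rot": [0,0,0.008],"grip": 4.5},
  {"offset": [-1.9,-3.2,0],"delta_rot": [0,0,0.008],"grip": 4.5},
  {"offset": [-1.9,-3.2,0],"delta_rot": [0,0,0.008],"grip": 4.5},
])

```text
time_s: 7.75
position: [0.5446, -0.1817, 0.1864]
tcp_rot: [0.026, 1.0, -0.0, -0.0]
wrist_force: [1.8, 0.4, 0.9]
opening: 0.0452
grip_force: 0.0
```

```bash
python3 look.py pics/t2.png
```

```text
green 848 world [659.7 168.3] board 0.7 143.3 [ 70.  100.1] 84.03 handle board -0.7 142.9 zt 0.0707
blue 838 world [653.   97.7] board 0.6 72.4 [ 69.1 100.7] 84.83 handle board -0.9 72.3 zt 0.0701
terra 775 world [640.4 -45.2] board 1.3 -71.1 [ 68.2 101.6] 84.8 handle board -0.6 -71.0 zt 0.071
yellow 811 world [ 432.3 -371.2] board -175.7 -415.0 [97.2 69.3] 0.69 handle board -177.9 -414.9 zt 0.0886
charcoal 821 world [ 632.3 -116.1] board -0.2 -142.4 [68.3 99.5] 84.09 handle board -0.3 -141.4 zt 0.071
```

View pics/t2.png

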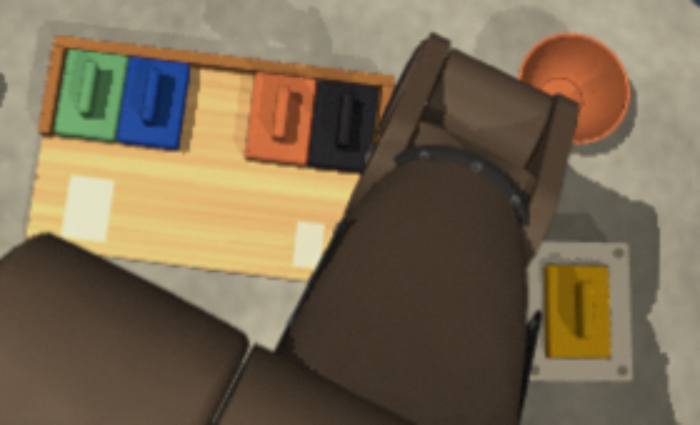

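The gap (crop x 187–250) measures about 73.5 mm. I'd like more play, so I'll push terracotta and charcoal about 3.5 mm further right.

>>> jog_arm([
  {"offset": [1.9,3.2,0],"delta_rot": [0,0,-0.008],"grip": 0},
  {"offset": [1.9,3.2,0],"delta_rot": [0,0,-0.008],"grip": 0},
  {"offset": [1.9,3.2,0],"delta_rot": [0,0,-0.008],"grip": 0},
  {"offset": [1.9,3.2,0],"delta_rot": [0,0,-0.008],"grip": 0},
  {"offset": [1.9,3.2,0],"delta_rot": [0,0,-0.008],"grip": 0},
])

```text
time_s: 8.22
position: [0.6411, -0.0189, 0.1863]
tcp_rot: [0.047, 0.999, -0.0, -0.0]
wrist_force: [-0.7, -0.0, -0.5]
opening: -0.0002
grip_force: 0.0
```

>>> jog_arm([
  {"offset": [0,0,-3.5],"delta_rot": [0,0,0],"grip": 0},
  {"offset": [0,0,-3.5],"delta_rot": [0,0,0],"grip": 0},
  {"offset": [0,0,-3],"delta_rot": [0,0,0],"grip": 0},
  {"offset": [0,0,-1.9],"delta_rot": [0,0,0],"grip": 0},
  {"offset": [0,0,0],"delta_rot": [0,0,0],"grip": 0},
])

```text
time_s: 8.63
position: [0.6396, -0.0201, 0.064]
tcp_rot: [0.046, 0.999, 0.0, -0.002]
wrist_force: [-0.1, -0.0, 0.3]
opening: -0.0003
grip_force: 0.0
```

>>> jog_arm([
  {"offset": [-0.03,-0.3,0],"delta_rot": [0,0,0],"grip": 0},
  {"offset": [-0.03,-0.3,0],"delta_rot": [0,0,0],"grip": 0},
  {"offset": [-0.02,-0.2,0],"delta_rot": [0,0,0],"grip": 0},
  {"offset": [-0.01,-0.15,0],"delta_rot": [0,0,0],"grip": 0},
  {"offset": [0,0,0],"delta_rot": [0,0,0],"grip": 0},
])

```text
time_s: 9.05
position: [0.6397, -0.0303, 0.0682]
tcp_rot: [0.047, 0.999, 0.0, 0.001]
wrist_force: [0.8, 7.1, 2.2]
opening: -0.0005
grip_force: 3.6
```

>>> jog_arm([
  {"offset": [0.05,0.6,0],"delta_rot": [0,0,0],"grip": 0},
  {"offset": [0,0,2],"delta_rot": [0,0,0],"grip": 0},
  {"offset": [0,0,4],"delta_rot": [0,0,0],"grip": 0},
  {"offset": [0,0,4],"delta_rot": [0,0,0],"grip": 0},
  {"offset": [0,0,2],"delta_rot": [0,0,0],"grip": 0},
])

```text
time_s: 9.47
position: [0.6411, -0.025, 0.1922]
tcp_rot: [0.047, 0.999, -0.0, 0.003]
wrist_force: [-0.4, -0.0, 0.1]
opening: 0.0002
grip_force: 0.0
```

>>> jog_arm([
  {"offset": [-2.08,-3.46,0],"delta_rot": [0,0,0.008],"grip": 4.5},
  {"offset": [-2.08,-3.46,0],"delta_rot": [0,0,0.008],"grip": 4.5},
  {"offset": [-2.08,-3.46,0],"delta_rot": [0,0,0.008],"grip": 4.5},
  {"offset": [-2.08,-3.46,0],"delta_rot": [0,0,0.008],"grip": 4.5},
  {"offset": [-2.08,-3.46,0],"delta_rot": [0,0,0.008],"grip": 4.5},
])

```text
time_s: 9.88
position: [0.5349, -0.1991, 0.1879]
tcp_rot: [0.026, 1.0, -0.0, 0.0]
wrist_force: [0.3, -1.4, -0.8]
opening: 0.0452
grip_force: 0.0
```

>>> jog_arm([
  {"offset": [-2.08,-3.46,0],"delta_rot": [0,0,0.008],"grip": 4.5},
  {"offset": [-2.08,-3.46,0],"delta_rot": [0,0,0.008],"grip": 4.5},
  {"offset": [-2.08,-3.46,0],"delta_rot": [0,0,0.008],"grip": 4.5},
  {"offset": [-2.08,-3.46,0],"delta_rot": [0,0,0.008],"grip": 4.5},
  {"offset": [-2.08,-3.46,0],"delta_rot": [0,0,0.008],"grip": 4.5},
])

```text
time_s: 10.3
position: [0.4307, -0.3724, 0.1878]
tcp_rot: [0.007, 1.0, -0.0, 0.0]
wrist_force: [1.4, -1.0, 0.1]
opening: 0.045
grip_force: 0.0
```

>>> jog_arm([
  {"offset": [0,0,-2],"delta_rot": [0,0,0],"grip": 4.5},
  {"offset": [0,0,-2],"delta_rot": [0,0,0],"grip": 4.5},
  {"offset": [0,0,0],"delta_rot": [0,0,0],"grip": 4.5},
  {"offset": [0,0,0],"delta_rot": [0,0,0],"grip": 4.5},
])

```text
time_s: 10.63
position: [0.4318, -0.3706, 0.1472]
tcp_rot: [0.007, 1.0, 0.0, -0.001]
wrist_force: [0.2, 0.6, 0.7]
opening: 0.0452
grip_force: 0.0
```

```bash
python3 look.py pics/t3.png
```

```text
green 850 world [659.  168.3] board 0.0 143.2 [ 70.4 100. ] 84.89 handle board -0.5 142.9 zt 0.071
blue 836 world [652.4  97.6] board -0.0 72.2 [ 69.2 100.4] 84.19 handle board -1.2 72.3 zt 0.0705
terra 720 world [639.7 -48.1] board 0.9 -74.0 [68.  99.5] 84.77 handle board 0.4 -73.8 zt 0.0702
yellow 411 world [ 426.1 -271.3] board -191.1 -316.1 [ 89.9 258.2] 7.02 handle board -245.9 -243.6 zt 0.4419
charcoal 872 world [ 633.6 -119.4] board 1.4 -145.6 [ 69.6 102.9] 84.73 handle board -0.6 -144.9 zt 0.0708
```

>>> jog_arm([
  {"offset": [0,0,-2],"delta_rot": [0,0,0],"grip": 4.5},
  {"offset": [0,0,-2],"delta_rot": [0,0,0],"grip": 4.5},
  {"offset": [0,0,-1.3],"delta_rot": [0,0,0],"grip": 4.5},
  {"offset": [0,0,-0.7],"delta_rot": [0,0,0],"grip": 4.5},
  {"offset": [0,0,0],"delta_rot": [0,0,0],"grip": 4.5},
])

```text
time_s: 11.1
position: [0.4324, -0.3704, 0.0872]
tcp_rot: [0.006, 1.0, 0.0, -0.0]
wrist_force: [-0.2, -0.8, -0.9]
opening: 0.0447
grip_force: 0.0
```

>>> jog_arm([
  {"offset": [0,0,0],"delta_rot": [0,0,0],"grip": 4.5},
  {"offset": [0,0,0],"delta_rot": [0,0,0],"grip": 1},
  {"offset": [0,0,0],"delta_rot": [0,0,0],"grip": 1},
  {"offset": [0,0,0],"delta_rot": [0,0,0],"grip": 1},
  {"offset": [0,0,0],"delta_rot": [0,0,0],"grip": 1},
])

```text
time_s: 11.52
position: [0.4324, -0.3713, 0.0883]
tcp_rot: [0.007, 1.0, -0.001, 0.001]
wrist_force: [-0.3, -1.3, 6.3]
opening: 0.0128
grip_force: 60.6
```

>>> jog_arm([
  {"offset": [0,0,0.4],"delta_rot": [0,0,0],"grip": 1},
  {"offset": [0,0,0.8],"delta_rot": [0,0,0],"grip": 1},
  {"offset": [0,0,1],"delta_rot": [0,0,0],"grip": 1},
  {"offset": [0,0,1.5],"delta_rot": [0,0,0],"grip": 1},
  {"offset": [0,0,1.5],"delta_rot": [0,0,0],"grip": 1},
])

```text
time_s: 11.93
position: [0.4317, -0.3701, 0.1403]
tcp_rot: [0.007, 1.0, 0.001, -0.0]
wrist_force: [-0.1, 0.6, -2.1]
opening: 0.0126
grip_force: 59.0
```

>>> jog_arm([
  {"offset": [0,0,1],"delta_rot": [0,0,0],"grip": 1},
  {"offset": [0,0,0],"delta_rot": [0,0,0],"grip": 1},
  {"offset": [0,0,0],"delta_rot": [0,0,0],"grip": 1},
])

```text
time_s: 12.18
position: [0.432, -0.3705, 0.1498]
tcp_rot: [0.007, 1.0, -0.0, 0.0]
wrist_force: [-0.3, 0.3, -2.9]
opening: 0.0127
grip_force: 59.2
```

```bash
python3 - <<'E'
from h import *
print(r.observe()["wrist_force"])
f=grab("side"); cv2.imwrite("pics/s4.png",cv2.resize(f["pixels"][200:384,250:480,::-1],None,fx=3,fy=3))
E
```

```text
[-0.2765312   0.28496012 -2.94573038]
```

View pics/s4.png

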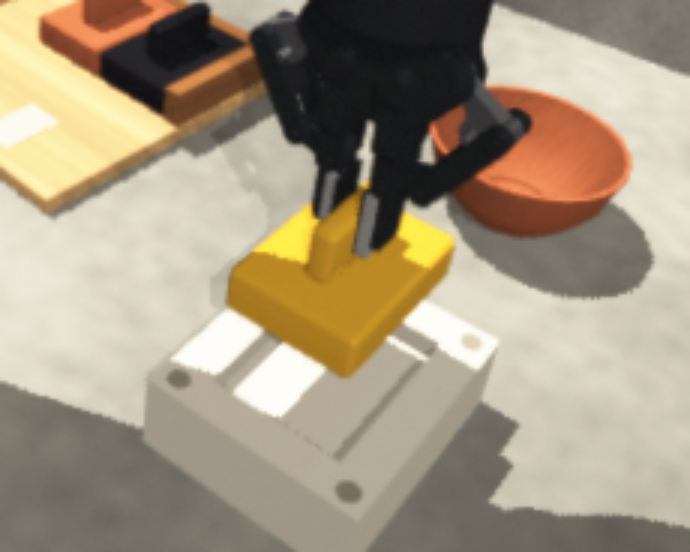

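The yellow lid hangs level in the fingers at crop (340,280), clear of the mould. Next I'll carry it to the front of the board.

>>> jog_arm([
  {"offset": [0.5,2.0,0],"delta_rot": [0,0,-0.006],"grip": 1},
  {"offset": [0.83,3.4,0],"delta_rot": [0,0,-0.006],"grip": 1},
  {"offset": [0.83,3.4,0],"delta_rot": [0,0,-0.006],"grip": 1},
  {"offset": [0.83,3.4,0],"delta_rot": [0,0,-0.006],"grip": 1},
  {"offset": [0.83,3.4,0],"delta_rot": [0,0,-0.006],"grip": 1},
])

```text
time_s: 12.65
position: [0.4699, -0.2131, 0.1484]
tcp_rot: [0.022, 1.0, 0.001, -0.001]
wrist_force: [0.6, -0.3, -1.5]
opening: 0.0129
grip_force: 59.2
```

>>> jog_arm([
  {"offset": [0.83,3.4,0],"delta_rot": [0,0,-0.006],"grip": 1},
  {"offset": [0.83,3.4,0],"delta_rot": [0,0,-0.006],"grip": 1},
  {"offset": [0.83,3.4,0],"delta_rot": [0,0,-0.006],"grip": 1},
  {"offset": [0.83,3.4,0],"delta_rot": [0,0,-0.006],"grip": 1},
  {"offset": [0.83,3.4,0],"delta_rot": [0,0,-0.006],"grip": 1},
])

```text
time_s: 13.07
position: [0.5115, -0.0429, 0.1485]
tcp_rot: [0.037, 0.999, 0.0, -0.001]
wrist_force: [1.1, -0.3, -1.9]
opening: 0.0124
grip_force: 59.2
```

>>> jog_arm([
  {"offset": [0.83,3.4,0],"delta_rot": [0,0,-0.006],"grip": 1},
  {"offset": [0.83,3.4,0],"delta_rot": [0,0,-0.006],"grip": 1},
  {"offset": [0.3,1.2,0],"delta_rot": [0,0,-0.007],"grip": 1},
  {"offset": [0,0,0],"delta_rot": [0,0,0],"grip": 1},
  {"offset": [0,0,0],"delta_rot": [0,0,0],"grip": 1},
])

```text
time_s: 13.48
position: [0.5309, 0.0358, 0.1485]
tcp_rot: [0.046, 0.999, 0.0, -0.001]
wrist_force: [-0.5, -1.0, -3.4]
opening: 0.0126
grip_force: 59.3
```

>>> jog_arm([
  {"offset": [0,0,-2.5],"delta_rot": [0,0,0],"grip": 1},
  {"offset": [0,0,-2.5],"delta_rot": [0,0,0],"grip": 1},
  {"offset": [0,0,-1.5],"delta_rot": [0,0,0],"grip": 1},
  {"offset": [0,0,-0.6],"delta_rot": [0,0,0],"grip": 1},
  {"offset": [0,0,-0.3],"delta_rot": [0,0,0],"grip": 1},
])

```text
time_s: 13.9
position: [0.5308, 0.0343, 0.0742]
tcp_rot: [0.047, 0.999, 0.0, -0.001]
wrist_force: [-0.1, -0.0, -1.9]
opening: 0.013
grip_force: 59.2
```

>>> jog_arm([
  {"offset": [0,0,-0.1],"delta_rot": [0,0,0],"grip": 1},
  {"offset": [0,0,0],"delta_rot": [0,0,0],"grip": 1},
  {"offset": [0,0,0],"delta_rot": [0,0,0],"grip": 1},
])

```text
time_s: 14.15
position: [0.5317, 0.035, 0.0751]
tcp_rot: [0.047, 0.999, 0.0, 0.001]
wrist_force: [0.1, 0.0, -2.4]
opening: 0.0129
grip_force: 59.2
```

Still hanging (-2.4 N), so I'll lower it in small steps.

>>> jog_arm([
  {"offset": [0,0,-0.2],"delta_rot": [0,0,0],"grip": 1},
  {"offset": [0,0,-0.1],"delta_rot": [0,0,0],"grip": 1},
  {"offset": [0,0,0],"delta_rot": [0,0,0],"grip": 1},
  {"offset": [0,0,0],"delta_rot": [0,0,0],"grip": 1},
])

```text
time_s: 14.48
position: [0.5314, 0.0353, 0.0715]
tcp_rot: [0.046, 0.999, 0.0, 0.0]
wrist_force: [0.5, 1.4, -3.6]
opening: 0.0127
grip_force: 59.2
```

>>> jog_arm([
  {"offset": [0,0,-0.1],"delta_rot": [0,0,0],"grip": 1},
  {"offset": [0,0,0],"delta_rot": [0,0,0],"grip": 1},
  {"offset": [0,0,0],"delta_rot": [0,0,0],"grip": 1},
])

```text
time_s: 14.73
position: [0.5314, 0.0353, 0.0704]
tcp_rot: [0.046, 0.999, 0.0, 0.0]
wrist_force: [0.0, 0.3, -2.2]
opening: 0.0128
grip_force: 59.4
```

>>> jog_arm([
  {"offset": [0,0,-0.1],"delta_rot": [0,0,0],"grip": 1},
  {"offset": [0,0,0],"delta_rot": [0,0,0],"grip": 1},
  {"offset": [0,0,0],"delta_rot": [0,0,0],"grip": 1},
])

```text
time_s: 14.98
position: [0.5314, 0.0352, 0.0703]
tcp_rot: [0.046, 0.999, 0.0, 0.0]
wrist_force: [-3.6, -1.1, 12.3]
opening: 0.0123
grip_force: 61.3
```

>>> jog_arm([
  {"offset": [0,0,0.1],"delta_rot": [0,0,0],"grip": 3.5},
  {"offset": [0,0,0],"delta_rot": [0,0,0],"grip": 3.5},
  {"offset": [0,0,0],"delta_rot": [0,0,0],"grip": 3.5},
  {"offset": [0,0,0.5],"delta_rot": [0,0,0],"grip": 3.5},
  {"offset": [0,0,1.5],"delta_rot": [0,0,0],"grip": 3.5},
])

```text
time_s: 15.4
position: [0.5307, 0.0353, 0.0892]
tcp_rot: [0.046, 0.999, 0.0, -0.002]
wrist_force: [-0.6, -0.3, 0.7]
opening: 0.0354
grip_force: 0.0
```

>>> jog_arm([
  {"offset": [0,0,2.5],"delta_rot": [0,0,0],"grip": 3},
  {"offset": [0,0,2],"delta_rot": [0,0,0],"grip": 3},
  {"offset": [-2.4,0.22,0],"delta_rot": [0,0,0],"grip": 3},
  {"offset": [-2.4,0.22,0],"delta_rot": [0,0,0],"grip": 3},
  {"offset": [-2.5,0.24,0],"delta_rot": [0,0,0],"grip": 3},
])

```text
time_s: 15.82
position: [0.4576, 0.0421, 0.1358]
tcp_rot: [0.046, 0.999, 0.0, 0.0]
wrist_force: [1.1, -0.4, -0.0]
opening: 0.0299
grip_force: 0.0
```

>>> jog_arm([
  {"offset": [0,0,0],"delta_rot": [0,0,0],"grip": 3},
  {"offset": [0,0,0],"delta_rot": [0,0,0],"grip": 3},
])

```text
time_s: 15.98
position: [0.458, 0.0421, 0.1358]
tcp_rot: [0.046, 0.999, 0.0, 0.0]
wrist_force: [0.6, -0.4, -0.1]
opening: 0.0295
grip_force: 0.0
```

```bash
python3 look.py pics/t5.png; python3 - <<'E'
from h import *
f=grab("side"); cv2.imwrite("pics/s5.png",cv2.resize(f["pixels"][120:300,140:370,::-1],None,fx=3,fy=3))
P=cloud(f);q=lids(P,f["pixels"],(120,290,140,370))["yellow"];z=q[:,2];print(rect(q[:,:2]),np.percentile(z,98)); h=q[z>np.percentile(z,98)-.006];print(rect(h[:,:2]))
E
```

```text
green 848 world [660.  168.3] board 1.0 143.3 [ 70.  100.5] 84.54 handle board -0.5 143.0 zt 0.071
blue 837 world [652.   97.4] board -0.4 72.0 [68.7 99.9] 84.34 handle board -1.1 72.5 zt 0.0705
terra 728 world [640.1 -48.3] board 1.3 -74.2 [ 68.2 100.7] 84.75 handle board -0.1 -73.7 zt 0.0715
yellow 169 world [538.9  31.3] board -106.9 -4.3 [87.7 66.3] 2.11 handle board -105.7 -8.4 zt 0.0704
charcoal 852 world [ 633.5 -119.2] board 1.3 -145.4 [ 69.  102.8] 84.52 handle board -0.9 -144.8 zt 0.071
(array([533.3,  53.8]), array([107. ,  98.2]), 84.69) 0.042892763515434175
(array([531.3,  35.1]), array([69. , 98.5]), 83.8)
```

View pics/s5.png

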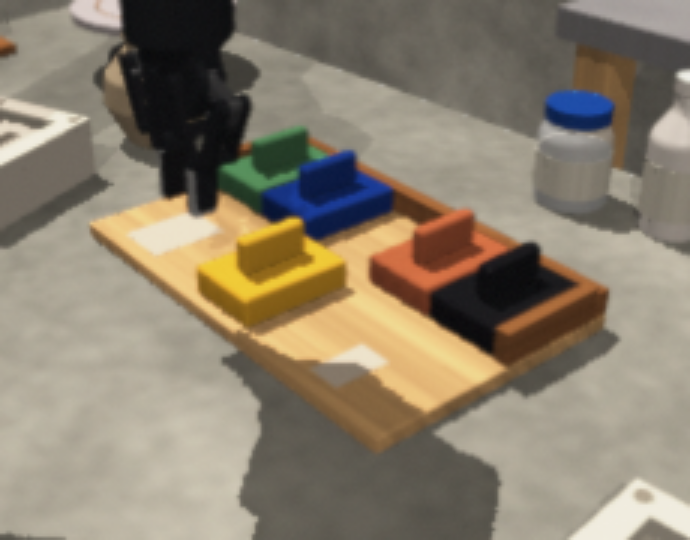

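The yellow lid stands upright and free at crop (270,270), lined up with the gap. I'll lower the fingers behind it and push.

>>> jog_arm([
  {"offset": [0,0,-3],"delta_rot": [0,0,0],"grip": 3},
  {"offset": [0,0,-3],"delta_rot": [0,0,0],"grip": 3},
  {"offset": [0,0,-2],"delta_rot": [0,0,0],"grip": 3},
  {"offset": [0,0,-0.9],"delta_rot": [0,0,0],"grip": 3},
  {"offset": [0,0,0],"delta_rot": [0,0,0],"grip": 3},
])

```text
time_s: 16.5
position: [0.4584, 0.0419, 0.0446]
tcp_rot: [0.046, 0.999, 0.0, -0.001]
wrist_force: [0.4, 0.1, -0.2]
opening: 0.0298
grip_force: 0.0
```

>>> jog_arm([
  {"offset": [0.3,-0.03,0],"delta_rot": [0,0,0],"grip": 3},
  {"offset": [0.3,-0.03,0],"delta_rot": [0,0,0],"grip": 3},
  {"offset": [0.3,-0.03,0],"delta_rot": [0,0,0],"grip": 3},
  {"offset": [0.3,-0.03,0],"delta_rot": [0,0,0],"grip": 3},
  {"offset": [0.3,-0.03,0],"delta_rot": [0,0,0],"grip": 3},
])

```text
time_s: 16.92
position: [0.4733, 0.0406, 0.047]
tcp_rot: [0.046, 0.999, 0.0, -0.0]
wrist_force: [-4.7, 0.2, 3.8]
opening: 0.0303
grip_force: 2.1
```

>>> jog_arm([
  {"offset": [0.4,-0.037,0],"delta_rot": [0,0,0],"grip": 3},
  {"offset": [0.5,-0.047,0],"delta_rot": [0,0,0],"grip": 3},
  {"offset": [0.5,-0.047,0],"delta_rot": [0,0,0],"grip": 3},
  {"offset": [0.5,-0.047,0],"delta_rot": [0,0,0],"grip": 3},
  {"offset": [0.5,-0.047,0],"delta_rot": [0,0,0],"grip": 3},
])

```text
time_s: 17.33
position: [0.4979, 0.0382, 0.0463]
tcp_rot: [0.046, 0.999, 0.0, -0.0]
wrist_force: [-4.1, 0.9, 3.5]
opening: 0.03
grip_force: 2.0
```

>>> jog_arm([
  {"offset": [0.5,-0.047,0],"delta_rot": [0,0,0],"grip": 3},
  {"offset": [0.5,-0.047,0],"delta_rot": [0,0,0],"grip": 3},
  {"offset": [0.3,-0.028,0],"delta_rot": [0,0,0],"grip": 3},
  {"offset": [0,0,0],"delta_rot": [0,0,0],"grip": 3},
])

```text
time_s: 17.67
position: [0.5115, 0.0369, 0.0463]
tcp_rot: [0.046, 0.999, 0.0, 0.001]
wrist_force: [0.8, -0.3, -0.0]
opening: 0.0297
grip_force: 0.0
```

```bash
python3 - <<'E'
from h import *
O=np.array([.6457,.0257]); X=np.array([.9957,-.0928]); Y=np.array([.0928,.9957])
f=grab("side"); cv2.imwrite("pics/s6.png",cv2.resize(f["pixels"][120:300,140:370,::-1],None,fx=3,fy=3))
P=cloud(f);q=lids(P,f["pixels"],(120,290,140,370))["yellow"];z=q[:,2]; h=q[(abs(z-.04)<.003)];c=rect(h[:,:2]);d=c[0]/1000-O;print(c,d@X,d@Y)
d=r.observe()["position"][:2]-O;print(d@X,d@Y)
E
```

```text
(array([578.3,  17.5]), array([44. , 86.4]), 84.06) -0.06634922000000013 -0.01441946000000001
-0.13492908701231715 -0.001264751985771695
```

View pics/s6.png

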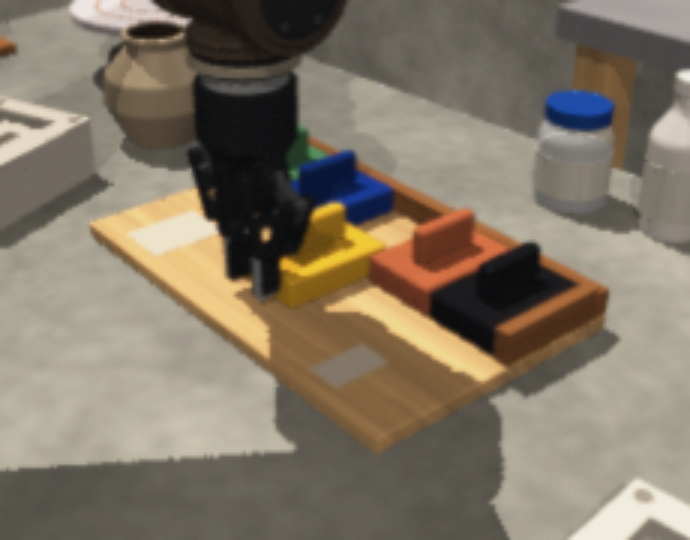

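The lid is square and just entering the gap at crop (385,250). I'll keep pushing.

>>> jog_arm([
  {"offset": [0.4,-0.037,0],"delta_rot": [0,0,0],"grip": 3},
  {"offset": [0.4,-0.037,0],"delta_rot": [0,0,0],"grip": 3},
  {"offset": [0.5,-0.047,0],"delta_rot": [0,0,0],"grip": 3},
  {"offset": [0.5,-0.047,0],"delta_rot": [0,0,0],"grip": 3},
  {"offset": [0.5,-0.047,0],"delta_rot": [0,0,0],"grip": 3},
])

```text
time_s: 18.13
position: [0.534, 0.0348, 0.0463]
tcp_rot: [0.046, 0.999, 0.0, 0.0]
wrist_force: [-1.6, 0.2, -0.6]
opening: 0.03
grip_force: 0.8
```

>>> jog_arm([
  {"offset": [0.5,-0.047,0],"delta_rot": [0,0,0],"grip": 3},
  {"offset": [0.5,-0.047,0],"delta_rot": [0,0,0],"grip": 3},
  {"offset": [0.5,-0.047,0],"delta_rot": [0,0,0],"grip": 3},
  {"offset": [0.5,-0.047,0],"delta_rot": [0,0,0],"grip": 3},
  {"offset": [0.5,-0.047,0],"delta_rot": [0,0,0],"grip": 3},
])

```text
time_s: 18.55
position: [0.5589, 0.0325, 0.0463]
tcp_rot: [0.046, 0.999, 0.0, 0.0]
wrist_force: [-2.0, -0.4, -0.9]
opening: 0.03
grip_force: 0.6
```

>>> jog_arm([
  {"offset": [0.5,-0.047,0],"delta_rot": [0,0,0],"grip": 3},
  {"offset": [0.5,-0.047,0],"delta_rot": [0,0,0],"grip": 3},
  {"offset": [0.4,-0.037,0],"delta_rot": [0,0,0],"grip": 3},
  {"offset": [0.3,-0.028,0],"delta_rot": [0,0,0],"grip": 3},
  {"offset": [0.2,-0.019,0],"delta_rot": [0,0,0],"grip": 3},
])

```text
time_s: 18.97
position: [0.5777, 0.0308, 0.0463]
tcp_rot: [0.046, 0.999, 0.0, 0.0]
wrist_force: [-2.3, 0.3, 0.8]
opening: 0.0299
grip_force: 1.2
```

>>> jog_arm([
  {"offset": [0.2,-0.019,0],"delta_rot": [0,0,0],"grip": 3},
  {"offset": [0.2,-0.019,0],"delta_rot": [0,0,0],"grip": 3},
  {"offset": [0.1,-0.01,0],"delta_rot": [0,0,0],"grip": 3},
])

```text
time_s: 19.22
position: [0.5826, 0.0303, 0.0463]
tcp_rot: [0.046, 0.999, 0.0, 0.0]
wrist_force: [-2.2, -0.2, -0.9]
opening: 0.03
grip_force: 0.9
```

>>> jog_arm([
  {"offset": [0.1,-0.01,0],"delta_rot": [0,0,0],"grip": 3},
  {"offset": [0.1,-0.01,0],"delta_rot": [0,0,0],"grip": 3},
])

```text
time_s: 19.38
position: [0.5843, 0.0301, 0.0463]
tcp_rot: [0.046, 0.999, 0.0, -0.0]
wrist_force: [-2.4, 0.4, -0.0]
opening: 0.0304
grip_force: 1.0
```

>>> jog_arm([
  {"offset": [0.1,-0.01,0],"delta_rot": [0,0,0],"grip": 3},
  {"offset": [0,0,0],"delta_rot": [0,0,0],"grip": 3},
])

```text
time_s: 19.55
position: [0.5856, 0.03, 0.0464]
tcp_rot: [0.046, 0.999, 0.0, 0.0]
wrist_force: [-0.7, -0.1, 0.1]
opening: 0.03
grip_force: 0.3
```

```bash
python3 look.py pics/t7.png
```

```text
green 809 world [659.2 168.8] board 0.2 143.7 [ 69.4 100.1] 83.2 handle board -1.0 142.8 zt 0.0707
blue 8 world [695.4 126.1] board 40.2 104.6 [ 3.2 14.3] 67.73 handle board 40.9 104.4 zt 0.0428
terra 411 world [640.8 -63.4] board 3.4 -89.2 [40.8 98.7] 87.91 handle board 4.9 -74.8 zt 0.0713
charcoal 856 world [ 631.6 -119.5] board -0.6 -145.9 [69.5 99.5] 84.76 handle board -0.8 -144.7 zt 0.071
```

View pics/t7.png

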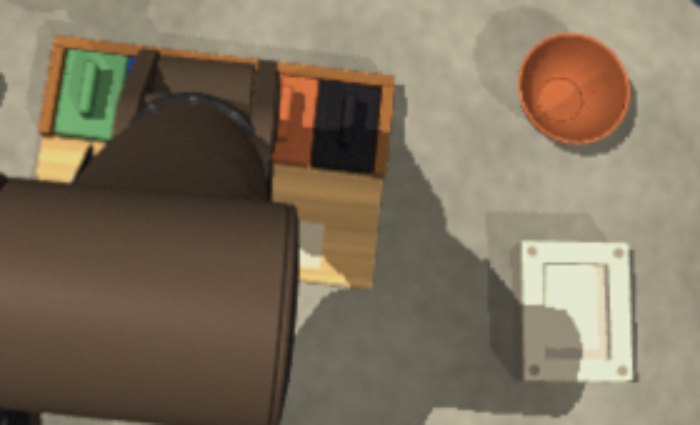

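The arm hides the gap in this view, so I'll go by force and take 1 mm steps.

>>> jog_arm([
  {"offset": [0.1,-0.01,0],"delta_rot": [0,0,0],"grip": 3},
  {"offset": [0.05,-0.005,0],"delta_rot": [0,0,0],"grip": 3},
])

```text
time_s: 19.77
position: [0.5866, 0.0299, 0.0463]
tcp_rot: [0.046, 0.999, 0.0, -0.0]
wrist_force: [-5.1, 0.1, 4.8]
opening: 0.0299
grip_force: 2.5
```

>>> jog_arm([
  {"offset": [0.1,-0.01,0],"delta_rot": [0,0,0],"grip": 3},
])

```text
time_s: 19.85
position: [0.5867, 0.0299, 0.0463]
tcp_rot: [0.046, 0.999, 0.0, -0.001]
wrist_force: [-13.1, 0.5, 9.0]
opening: 0.0301
grip_force: 6.2
```

Force rose to 13 N with no movement, so the lid is against the stop. I'll back off, retreat and check.

>>> jog_arm([
  {"offset": [-0.5,0.05,0],"delta_rot": [0,0,0],"grip": 3},
  {"offset": [-1.5,0.14,0],"delta_rot": [0,0,0],"grip": 3},
  {"offset": [-3,0.28,0],"delta_rot": [0,0,0],"grip": 3},
  {"offset": [-3,0.28,0],"delta_rot": [0,0,0],"grip": 3},
  {"offset": [-2,0.2,3],"delta_rot": [0,0,0],"grip": 3},
])

```text
time_s: 20.27
position: [0.484, 0.0395, 0.0732]
tcp_rot: [0.046, 0.999, 0.0, -0.003]
wrist_force: [-0.4, 0.3, -0.3]
opening: 0.0299
grip_force: 0.0
```

>>> jog_arm([
  {"offset": [0,0,4],"delta_rot": [0,0,0],"grip": 3},
  {"offset": [0,0,4],"delta_rot": [0,0,0],"grip": 3},
  {"offset": [-0.5,-3.8,1],"delta_rot": [0,0,0],"grip": 3},
  {"offset": [-0.5,-3.8,1],"delta_rot": [0,0,0],"grip": 3},
  {"offset": [0,-3.9,0],"delta_rot": [0,0,0],"grip": 3},
])

```text
time_s: 20.68
position: [0.478, -0.0767, 0.1788]
tcp_rot: [0.045, 0.999, -0.001, 0.002]
wrist_force: [1.1, -0.4, -0.2]
opening: 0.0295
grip_force: 0.0
```

>>> jog_arm([
  {"offset": [0,-3.9,0],"delta_rot": [0,0,0],"grip": 3},
  {"offset": [0,-3.9,0],"delta_rot": [0,0,0],"grip": 3},
  {"offset": [0,-3.9,0],"delta_rot": [0,0,0],"grip": 3},
  {"offset": [0,-3.9,0],"delta_rot": [0,0,0],"grip": 3},
  {"offset": [0,-3.0,0],"delta_rot": [0,0,0],"grip": 3},
])

```text
time_s: 21.1
position: [0.4778, -0.2648, 0.1766]
tcp_rot: [0.047, 0.999, -0.001, 0.001]
wrist_force: [-0.2, -0.1, -0.3]
opening: 0.0295
grip_force: 0.0
```

```bash
python3 look.py pics/t8.png
```

```text
green 849 world [659.3 168.2] board 0.3 143.1 [70.5 99. ] 84.91 handle board -0.7 142.9 zt 0.0712
blue 844 world [652.8  97.4] board 0.4 72.1 [68.8 99.8] 84.66 handle board -0.9 72.4 zt 0.0706
terra 752 world [640.3 -47.7] board 1.4 -73.6 [ 68.9 101.8] 84.55 handle board -0.1 -73.9 zt 0.0712
yellow 879 world [647.   24.9] board 1.4 -0.7 [ 70.  101.8] 84.65 handle board -0.6 -0.9 zt 0.071
charcoal 851 world [ 633.  -119.3] board 0.8 -145.6 [ 69.  102.2] 84.94 handle board -1.0 -144.8 zt 0.0707
```

View pics/t8.png

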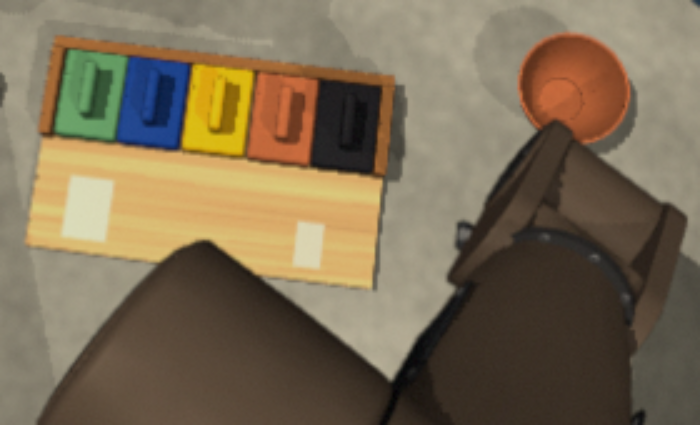

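The yellow lid is home at crop (217,110). It sits flush with its neighbours, square and clear on both sides, and the gripper touches nothing.

```bash
python3 -c "
from plant import workorder; print(workorder.close_job())"
```

```text
the job is handed in; nothing more can be done
None
```

The job is handed in after about 21 s of robot time: I opened a 76 mm gap and pushed the yellow lid along the board against the back stop, flush with its neighbours; the other mould half, vase and bowl were not touched.

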